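# Cap the red tint flask and hold it down in the press-to-run mixer

## Task

Close the red tint flask, where it stands, with its own red cap pushed fully home. Then carry the capped flask upright to the mixer, set it in the sprung rubber cup and press the flask straight down until the cup is at the bottom of its travel: the mixer runs only while the cup is held down, so finish while still holding the flask pressed down there. Press on the flask, not on the mixer, and leave the other flasks, the other cap, the tools and the stone sample where they are.

Things in the scene. Friction and masses are not known exactly. Their poses are not given: they have to be found in the camera images.
- flask_red: The open flask to be mixed: opaque white plastic, round, with a red belt and a red shoulder. 180 g (varies). Body 54 mm diameter from 13 to 66 mm height, rounded in below to a flat foot of 36 mm diameter, shoulder at 74 mm, then an open neck of 28 mm outer diameter (25 mm at the chamfered lip) up to 94 mm. Origin: centre of the underside, z up. With the cap on it is 99 mm high.
- flask_red_cap_home (a point): Point on the red flask's axis, 75 mm above its underside: where the origin of the red cap lies when the cap is fully home.
- cap_red: Red push-on cap, open below, 40 mm outer diameter, 24 mm high, bore 32 mm and 19 mm deep, roof 5 mm thick, 30 g; it stands mouth down on the bench and drops loosely over the neck (2 mm play all round) until its roof rests on the lip. Nothing latches it: lifting by the cap takes it off again. Origin: centre of its lower rim, z up.
- mixer: Fixed press-to-run mixer: dark base 165 x 130 mm, grey housing with its top 98 mm above the bench and a sloping front panel with a knob and a rocker switch; the black rubber cup stands on top. Origin: centre of the underside; the front panel faces its -x; the cup's axis is 22 mm behind the origin (+x). It is already switched to press-to-run; its shaking is not simulated.
- cup_seat (a point): Centre of the inner floor of the rubber cup, 118 mm above the bench when up; the flask's underside rests here. The cup is a ring open upward, 48 mm wide inside at the floor and 65 mm at the mouth, its rim 18 mm above this point (73 mm outer diameter); the flask's rounded foot centres itself in it with about 3 mm play.
- mixer_cup (a joint): Travel of the sprung cup straight down, in m: 0 up, 0.010 at the bottom stop. The spring pushes back with about 5 N at the top and 10 N at the bottom, so the flask's weight alone does not press it.
- flask_ochre: Bystander: same open flask with yellow-ochre belt and shoulder. Origin: centre of the underside.
- cap_ochre: Bystander: the yellow-ochre flask's cap, same size as the red one. Origin: centre of its lower rim.
- flask_blue: Bystander: same flask, blue, already closed with its blue cap, 99 mm high. Origin: centre of the underside.
- mallet: Bystander: mason's white nylon mallet standing on its head with the wooden handle up; head 120 mm diameter, 257 mm high in all. Origin: centre of the underside.
- chisel_blue: Bystander: steel chisel with a blue tip lying on the bench, about 225 mm long along its x, 18 mm high. Origin: under its middle.
- brush: Bystander: hand brush lying on the bench along its x. Origin: under its middle.
- stone_sample: Bystander: limestone tablet 80 x 60 x 22 mm. Origin: centre of the underside.
There are look-alikes about, which are no part of the job. Leave any blue look-alike of the mixer alone.

How it is judged:
By the outcome, as a careful person would: the job done as asked, in the order asked, and still so for the second after the job is handed in, while the arm keeps its last pose, push and grip.
It also fails if it takes over 45 s, if anything falls off the work surface, if the arm or the gripper's body presses on something with over 40 N, if the wrist force passes 120 N, or if a joint passes its speed limit or range.

## Robot

A 6-joint arm with a two-finger parallel gripper is mounted at the origin on the work surface. World frame = base frame: x ahead of the robot, y to its left, z up, the work surface at z = 0. Lengths are in m, angles in rad, forces in N, time in s.
With the tool pointing down it reaches from about 0.25 to 0.8 m from the base axis. Payload 8.5 kg.
Tool frame: the origin (TCP) lies at the very end of the fingers, on their centre line; the grasp point (between the pads) lies 19 mm behind it; z points along the fingers, y is the line along which they close (so a half turn about z gives the same grasp; the last joint's range is limited). The gripper opens to 85 mm and grips with 20 to 120 N. Pads are 22 mm wide; open, the fingers measure 114 mm over their backs; the gripper's body (76 mm by 85 mm) begins 54 mm behind the grasp point. The pads swing forward as they close: fully open they stand 13 mm farther back than shut.
Start: joints at [0, 0.238, -0.013, 1.319, 0, 1.571], TCP at [0.525, -0, 0.194] pointing down, gripper open.
Joint ranges: [-2.66, 2.66], [-1.03, 1.9], [-1.14, 1.46], [-1.82, 2.27], [-1.45, 1.34], [-3.14, 3.14]. Speed limits (rad/s): [2.22, 2.22, 2.79, 3.14, 3.14, 3.14].

## Interface

Orientations are given as a unit quaternion [x, y, z, w].
In Python, from cell import * gives the robot as it stands.
- The arm moves only by the shell command python3 -m pendant 'ROWS' [OPENING] [FORCE]. ROWS is JSON, a list of rows, each a list of 6 numbers: the shift along the tool's x, y, z scaled (see below), then the turn, a rotation vector about the tool's x, y, z scaled (see below). A call has 1 to 20 rows; each row shifts and turns the commanded pose from where the row before left it, along the tool's axes as they then stand; what a row does not reach is not made up. The controller multiplies each number of a shift by 50 mm and each number of a turn by 0.08 rad. A row lasts 1/10 s, in which the tool goes at most 50 mm and 8.59 degrees, less where a joint would pass 70% of its speed; a pose out of reach is approached as far as the arm can. A call with a number of a shift or a turn outside -1 to 1 is refused whole. A call with a gripper value outside its range is refused whole. OPENING is the opening, from 0 (shut) to 1 (fully open), set as the call begins (- or left out, the last holds). The fingers move at their own pace and stop on an object; FORCE is the grip in N (left out, the last holds). Time passes only in rows, so rows that do not move let the fingers close. It gives the time, the measured TCP pose, the force, the opening and the grip force at its end, in the units of the state.
- state(): the state, without advancing time (a new reading comes with each control period).
- snapshot(name): name is "scene" or "side" or "wrist"; returns a dict with "color" (480x640x3 uint8, blue, green, red), "vertical_fov" (degrees; the focal length in pixels is half the picture's height over the tangent of half this angle, whatever the lens; pixels are square), "cx", "cy" (the principal point, pixels), "D" ([k1, k2, p1, p2, k3] as OpenCV has them; the pictures are not rectified), "extrinsics" (4x4, takes a point from camera to world coordinates); the wrist camera has in their place "hand_eye" (4x4, takes a point from camera to tool coordinates, whose origin is the TCP and whose axes are the flange's). Camera axes: x right, y down, z forward; pixel columns grow to the right and rows downward; lengths in m; the calibration is good to about 2 mm. A picture is of the moment at which its call begins: read the wrist's pose just before it. There is no depth.
- finish_job(): hands the job in; it is judged then, once.
Trained networks look in the newest picture that a camera, given by its name, has taken for a name from the list of things; names that differ only in an ending like _2 or _b are one class to them, and where a whole thing is asked for, a point or a joint stands for the part that bears it (a point fixed in the world has none). Each returns a list of dicts, best first, with "score" (0 to 1); they miss things now and then, are a little off and sometimes report something else, mostly with a low value. They report only what shows in the picture. A call takes as long as a camera call. They do not tell look-alikes from the thing itself.
- boxes_of(camera, name): "uv" ([column, row] in pixels, amid what is visible of it).
- trace(camera, name): "mask" (480x640 bool, what is visible of it) and "uv" ([column, row] in pixels, amid what is visible of it).
- place_of(camera, name): "uv" ([column, row] in pixels: a listed point, or the origin of a listed thing).
The state is a dict: "clock": time; "joint_pos": joint angles; "qvel": joint speeds; "effort": joint torques, N m; "eef_pos": TCP position; "orientation": TCP orientation; "contact_force": force on the tool from outside, world axes, zero at the start; "wrist_torque": the same for the moment, N m; "grip_width": finger opening in m; "grasp_force": force on a finger pad.
Only numpy, scipy, OpenCV 4.12 (cv2) and the standard library are available. Lean on these libraries where they do the work, as an engineer would, in place of code of your own. Each camera call takes 0.05 s, during which the arm holds its last target. There are 200 camera calls.

## Working session

There is one attempt and no reset: what is moved stays moved. The work goes in short steps, Python scripts to look and compute and a shell command to move; the robot and the scene stay as the last step left them, time stands still between calls to the robot, and variables do not carry over. Pictures are saved under pics/ and viewed, at most 10 in all, crops included, and the job is handed in when it is done.

```bash
mkdir -p pics; cat > h.py <<'E'
from cell import *
import numpy as np, cv2
from scipy.spatial.transform import Rotation as R
def cam(s):
    f=240/np.tan(np.radians(s["vertical_fov"])/2)
    return np.array([[f,0,s["cx"]],[0,f,s["cy"]],[0,0,1]]),np.array(s["D"])
def pose(s,st=None):
    if "extrinsics" in s: return np.array(s["extrinsics"])
    T=np.eye(4);T[:3,:3]=R.from_quat(st["orientation"]).as_matrix();T[:3,3]=st["eef_pos"]
    return T@np.array(s["hand_eye"])
def ray(uv,s,T):
    K,D=cam(s);p=cv2.undistortPoints(np.array([[uv]],float),K,D)[0,0]
    return T[:3,3],T[:3,:3]@np.array([p[0],p[1],1])
def atz(uv,s,T,z):
    o,d=ray(uv,s,T);return o+d*(z-o[2])/d[2]
E
python3 - <<'E'
from h import *
st=state();print(st["eef_pos"],st["orientation"])
Z=dict(flask_red=0,flask_red_cap_home=.075,cap_red=0,cup_seat=.118,mixer=0,flask_ochre=0,cap_ochre=0,flask_blue=0,mallet=0,chisel_blue=0,brush=0,stone_sample=0)
for c in ("scene","side"):
    s=snapshot(c);cv2.imwrite(f"pics/{c}0.png",s["color"]);T=pose(s)
    for n,z in Z.items():
        print(c,n,[(round(r["score"],2),np.round(r["uv"]).tolist(),np.round(atz(r["uv"],s,T,z)[:2],3).tolist()) for r in place_of(c,n)[:3]])
E
```

```text
[5.24521352e-01 1.35518295e-05 1.93059589e-01] [ 7.07108466e-01  7.07104710e-01 -5.13891517e-04 -5.31480471e-04]
scene flask_red [(0.55, [353.0, 201.0], [0.439, 0.3])]
scene flask_red_cap_home [(0.72, [357.0, 181.0], [0.437, 0.316])]
scene cap_red [(0.52, [328.0, 228.0], [0.454, 0.147])]
scene cup_seat [(0.94, [349.0, 249.0], [0.615, 0.027]), (0.58, [327.0, 226.0], [0.515, 0.057]), (0.49, [337.0, 134.0], [0.267, 0.428])]
scene mixer [(0.89, [343.0, 273.0], [0.601, 0.029]), (0.61, [329.0, 162.0], [0.251, 0.409])]
scene flask_ochre [(0.79, [244.0, 314.0], [0.478, -0.265])]
scene cap_ochre [(0.45, [259.0, 280.0], [0.429, -0.15]), (0.35, [275.0, 379.0], [0.681, -0.364])]
scene flask_blue [(0.71, [391.0, 229.0], [0.608, 0.271])]
scene mallet [(0.7, [279.0, 381.0], [0.692, -0.363])]
scene chisel_blue [(0.7, [182.0, 362.0], [0.461, -0.484]), (0.32, [244.0, 316.0], [0.484, -0.273])]
scene brush [(0.81, [393.0, 184.0], [0.493, 0.455]), (0.31, [389.0, 226.0], [0.596, 0.275]), (0.31, [278.0, 380.0], [0.687, -0.362])]
scene stone_sample [(0.69, [218.0, 282.0], [0.34, -0.232])]
side flask_red [(0
[... 154 characters left out ...]

side cup_seat [(0.95, [356.0, 217.0], [0.62, 0.029]), (0.8, [176.0, 193.0], [0.271, 0.439]), (0.62, [278.0, 251.0], [0.373, 0.004])]
side mixer [(0.9, [347.0, 258.0], [0.592, 0.028]), (0.84, [175.0, 229.0], [0.248, 0.441])]
side flask_ochre [(0.56, [383.0, 337.0], [0.482, -0.268])]
side cap_ochre [(0.7, [330.0, 316.0], [0.422, -0.147])]
side flask_blue [(0.79, [302.0, 220.0], [0.592, 0.268]), (0.16, [354.0, 219.0], [0.733, 0.185])]
side mallet [(0.77, [481.0, 331.0], [0.676, -0.376])]
side chisel_blue [(0.77, [439.0, 408.0], [0.45, -0.479])]
side brush [(0.73, [249.0, 206.0], [0.497, 0.446])]
side stone_sample [(0.59, [307.0, 222.0], [0.599, 0.249]), (0.57, [320.0, 352.0], [0.339, -0.231])]
```

View pics/scene0.png

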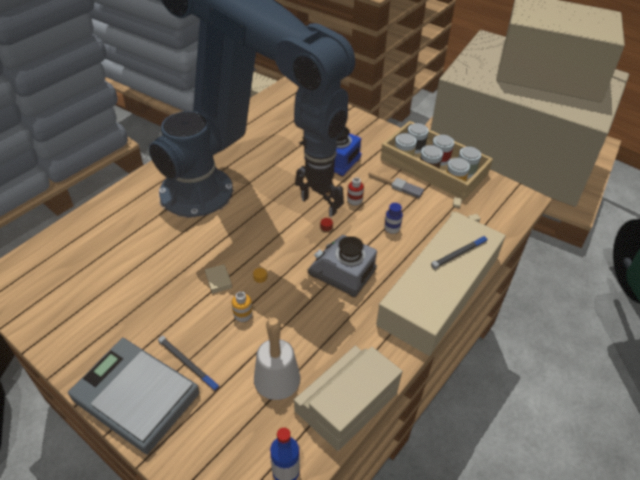

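View pics/side0.png

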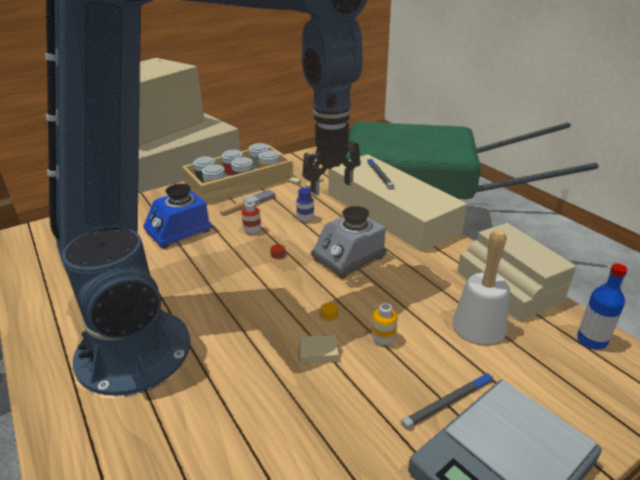

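The grey mixer is at (343,273) in the scene view, the red cap at (327,225), the red flask at (356,192) and the blue look-alike mixer at (345,150). Both cameras agree within about 1 cm. I'll move above the cap and look from close by.

```bash
python3 -m pendant '[[0.36,-0.2,0,0,0,0],[0.36,-0.2,0,0,0,0],[0.36,-0.2,0,0,0,0],[0.36,-0.2,0,0,0,0],[0.36,-0.2,0,0,0,0],[0.36,-0.2,0,0,0,0],[0.36,-0.2,0,0,0,0],[0.36,-0.2,0,0,0,0],[0,0,0,0,0,0],[0,0,0,0,0,0],[0,0,0,0,0,0]]' 1 40
cat > w.py <<'E'
from h import *
import sys
st=state();s=snapshot("wrist");T=pose(s,st);cv2.imwrite(f"pics/{sys.argv[1]}.png",s["color"])
print(np.round(st["clock"],2),np.round(st["eef_pos"],4),"cam",np.round(T[:3,3],3))
Z=dict(flask_red=0,flask_red_cap_home=.075,cap_red=0,cup_seat=.118)
for n,z in Z.items():
    print(n,[(round(r["score"],2),np.round(r["uv"]).tolist(),np.round(atz(r["uv"],s,T,z)[:2],4).tolist()) for r in place_of("wrist",n)[:2]])
E
python3 w.py w1
```

```text
clock: 2.4
eef_pos: [0.4453, 0.1436, 0.1937]
orientation: [0.707, 0.707, 0.0, 0.0]
contact_force: [0.2, -0.2, 0.8]
grip_width: 0.0851
grasp_force: 0.0
2.4 [0.4453 0.1436 0.1937] cam [0.444 0.219 0.375]
flask_red [(0.81, [314.0, 15.0], [0.44, 0.3047])]
flask_red_cap_home []
cap_red [(0.67, [319.0, 195.0], [0.4438, 0.1468])]
cup_seat [(0.7, [543.0, 373.0], [0.6196, 0.0287])]
```

View pics/w1.png

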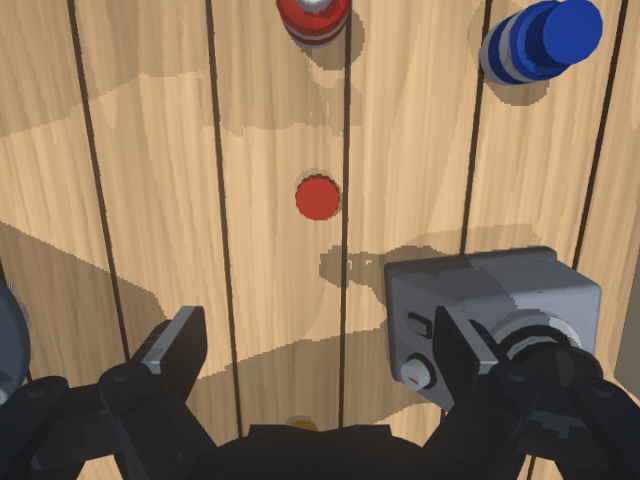

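The cap's top is at (318,197), which puts the cap at about (0.443, 0.148). The path down is free, so I'll go down and grip.

```bash
python3 -m pendant '[[0.08,-0.04,0.4,0,0,0],[0,0,0.5,0,0,0],[0,0,0.5,0,0,0],[0,0,0.5,0,0,0],[0,0,0.5,0,0,0],[0,0,0.5,0,0,0],[0,0,0.4,0,0,0],[0,0,0.3,0,0,0],[0,0,0.17,0,0,0],[0,0,0,0,0,0],[0,0,0,0,0,0],[0,0,0,0,0,0]]'
python3 -m pendant '[[0,0,0,0,0,0],[0,0,0,0,0,0],[0,0,0,0,0,0],[0,0,0,0,0,0],[0,0,0,0,0,0],[0,0,0,0,0,0],[0,0,0,0,0,0],[0,0,0,0,0,0]]' 0 30
```

```text
clock: 3.85
eef_pos: [0.4436, 0.1482, 0.006]
orientation: [0.707, 0.707, 0.001, 0.0]
contact_force: [0.7, -0.3, -0.0]
grip_width: 0.0853
grasp_force: 0.0
clock: 4.65
eef_pos: [0.443, 0.148, 0.0052]
orientation: [0.707, 0.707, -0.0, -0.0]
contact_force: [-0.2, 0.3, -0.3]
grip_width: -0.0
grasp_force: 0.0
```

The fingers closed on nothing, so I'll look before moving.

```bash
python3 w.py w2; python3 - <<'E'
from h import *
for c in ("scene","side"):
    s=snapshot(c);T=pose(s)
    print(c,[(round(r["score"],2),np.round(atz(r["uv"],s,T,0)[:2],3)) for r in place_of(c,"cap_red")])
E
```

```text
4.65 [0.443  0.148  0.0052] cam [0.442 0.223 0.186]
flask_red []
flask_red_cap_home []
cap_red [(0.58, [321.0, 273.0], [0.4429, 0.1468])]
cup_seat []
scene [(0.63, array([0.442, 0.151]))]
side [(0.57, array([0.451, 0.161]))]
```

View pics/w2.png

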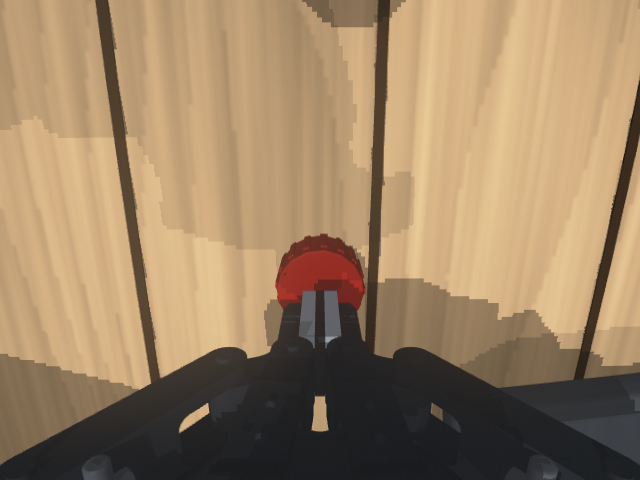

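```bash
python3 - <<'E'
from h import *
st=state();s=snapshot("wrist");T=pose(s,st)
for uv in [(320,235),(320,250),(320,285),(276,285),(364,285),(320,291)]: print(uv,np.round(atz(uv,s,T,.024)[:2],4),np.round(atz(uv,s,T,0)[:2],4))
K,D=cam(s)
def fw(p):
    q=np.linalg.inv(T)@np.array([*p,1]);return cv2.projectPoints(q[None,:3],np.zeros(3),np.zeros(3),K,D)[0].ravel().round()
print(fw(st["eef_pos"]), "cap at tcp y rim far", fw((.443,.168,.024)),fw((.443,.168,0)), 'w', fw((.423,.148,.024)),fw((.463,.148,.024)))
E
```

```text
(320, 235) [0.4422 0.1744] [0.4423 0.1672]
(320, 250) [0.4422 0.1675] [0.4423 0.1593]
(320, 285) [0.4422 0.1507] [0.4423 0.14  ]
(276, 285) [0.4223 0.1507] [0.4194 0.14  ]
(364, 285) [0.4622 0.1507] [0.4652 0.14  ]
(320, 291) [0.4422 0.1477] [0.4423 0.1366]
[321. 275.] cap at tcp y rim far [322. 249.] [321. 233.] w [278. 290.] [366. 290.]
```

The cap hasn't moved: it is still at (0.442, 0.148), with the shut fingertips showing at row 290. I'll lift and check where the tips really are.

```bash
python3 -m pendant '[[0,0,-0.3,0,0,0],[0,0,-0.4,0,0,0],[0,0,-0.3,0,0,0],[0,0,-0.2,0,0,0],[0,0,0,0,0,0],[0,0,0,0,0,0]]'; python3 w.py w3;  python3 - <<'E'
from h import *
for c in ("side","scene"):
    s=snapshot(c);T=pose(s);K,D=cam(s)
    q=np.linalg.inv(T)@np.array([*state()["eef_pos"],1]);p=cv2.projectPoints(q[None,:3],np.zeros(3),np.zeros(3),K,D)[0].ravel();print(c,p)
    x,y=p.astype(int);cv2.imwrite(f"pics/{c}3.png",cv2.resize(s["color"][max(y-50,0):y+50,x-60:x+60],None,fx=3.3,fy=3.3))
a=[cv2.imread(f"pics/{c}3.png") for c in("side","scene")];cv2.imwrite("pics/both3.png",cv2.hconcat(a))
E
```

```text
clock: 5.75
eef_pos: [0.4428, 0.148, 0.0648]
orientation: [0.707, 0.707, -0.0, -0.0]
contact_force: [-0.9, -0.9, 0.4]
grip_width: -0.0001
grasp_force: 0.0
5.75 [0.4428 0.148  0.0648] cam [0.442 0.223 0.246]
flask_red []
flask_red_cap_home []
cap_red [(0.78, [319.0, 236.0], [0.4418, 0.1485])]
cup_seat []
side [276.37962165 234.62179142]
scene [326.54655746 211.7281733 ]
```

View pics/both3.png

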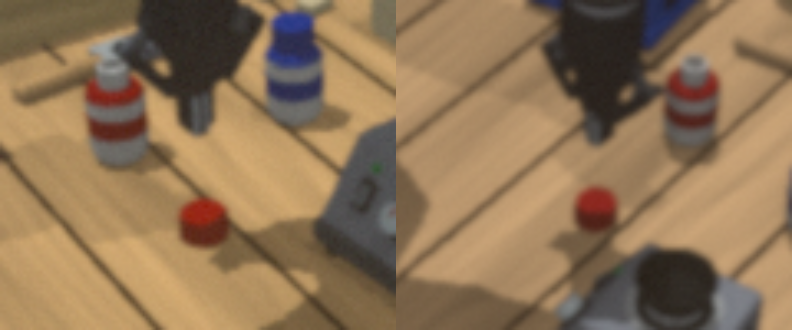

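View pics/w3.png

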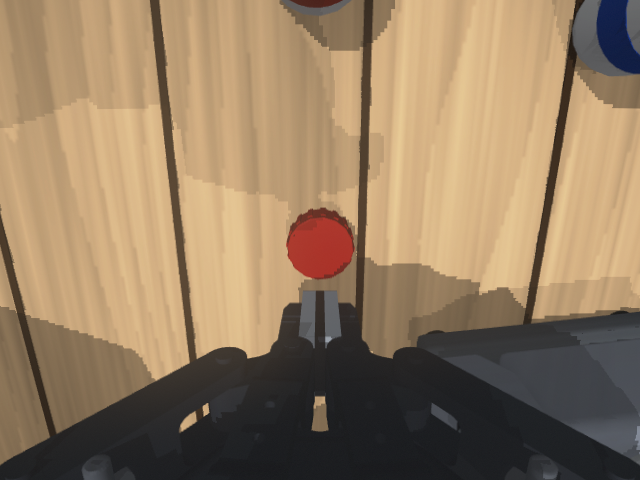

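The crops show the cause. The shut tips sit about 10 px (side) and 7 px (scene) above the projected TCP, and at row 290 in the wrist image where the TCP projects to about row 275. So the real fingertips end about 19 mm behind the reported TCP. The cap is untouched at (320,245). I'll allow for this by reporting z about 19 mm lower, plus the swing of the pads.

```bash
python3 -m pendant '[[0,0,0,0,0,0],[0,0,0,0,0,0],[0,0,0,0,0,0],[0,0,0,0,0,0],[0,0,0,0,0,0],[0,0,0.2,0,0,0],[0,0,0.4,0,0,0],[0,0,0.4,0,0,0],[0,0,0.3,0,0,0],[0,0,0.2,0,0,0],[0,0,0.12,0,0,0],[0,0,0,0,0,0],[0,0,0,0,0,0]]' 1 30
python3 -m pendant '[[0,0,0,0,0,0],[0,0,0,0,0,0],[0,0,0,0,0,0],[0,0,0,0,0,0],[0,0,0,0,0,0],[0,0,0,0,0,0],[0,0,0,0,0,0]]' 0 30
```

```text
clock: 7.4
eef_pos: [0.4432, 0.1481, -0.0155]
orientation: [0.707, 0.707, 0.0, 0.0]
contact_force: [-0.2, 0.2, 0.2]
grip_width: 0.0854
grasp_force: 0.0
clock: 8.1
eef_pos: [0.4451, 0.1489, -0.0136]
orientation: [0.707, 0.707, 0.002, 0.001]
contact_force: [-1.8, 0.4, 22.8]
grip_width: 0.0004
grasp_force: 11.5
```

```bash
python3 w.py w4; python3 - <<'E'
from h import *
o=[]
for c in ("side","scene"):
    s=snapshot(c);T=pose(s);K,D=cam(s)
    q=np.linalg.inv(T)@np.array([*state()["eef_pos"],1]);p=cv2.projectPoints(q[None,:3],np.zeros(3),np.zeros(3),K,D)[0].ravel();print(c,p)
    x,y=p.astype(int);o.append(cv2.resize(s["color"][y-40:y+40,x-30:x+30],None,fx=4.4,fy=4.4))
w=cv2.imread("pics/w4.png")[180:380,220:420];o.append(cv2.resize(w,(268,352)))
cv2.imwrite("pics/both4.png",cv2.hconcat(o))
E
```

```text
8.1 [ 0.4451  0.1489 -0.0136] cam [0.443 0.223 0.168]
flask_red []
flask_red_cap_home []
cap_red [(0.7, [318.0, 287.0], [0.4435, 0.1481])]
cup_seat []
side [278.70570669 257.78302244]
scene [326.62433286 229.57497423]
```

View pics/both4.png

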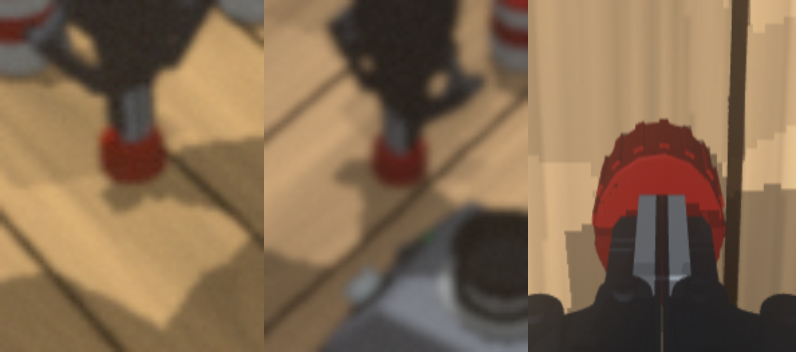

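The pads are shut on top of the cap, pressing with 22.8 N, while the reported z is -0.0136. The cap top is at 24 mm, so the true tip offset is about 38 mm. The visible tip edge is the near pad edge, which misled my first estimate. The cap is still at (0.4435, 0.148). I'll lift, open and go down with that offset.

```bash
python3 -m pendant '[[0,0,-0.3,0,0,0],[0,0,-0.3,0,0,0],[0,0,0,0,0,0]]'
python3 -m pendant '[[0,0,0,0,0,0],[0,0,0,0,0,0],[0,0,0,0,0,0],[0,0,0,0,0,0],[0,0,0,0,0,0],[0,0,0.3,0,0,0],[0,0,0.3,0,0,0],[0,0,0.2,0,0,0],[0,0,0.12,0,0,0],[0,0,0.06,0,0,0],[0,0,0,0,0,0],[0,0,0,0,0,0]]' 1 30
python3 -m pendant '[[0,0,0,0,0,0],[0,0,0,0,0,0],[0,0,0,0,0,0],[0,0,0,0,0,0],[0,0,0,0,0,0],[0,0,0,0,0,0]]' 0 30
```

```text
clock: 8.75
eef_pos: [0.4443, 0.1484, 0.0158]
orientation: [0.707, 0.707, 0.001, 0.001]
contact_force: [-0.7, -0.2, -0.8]
grip_width: 0.0004
grasp_force: 0.0
clock: 9.95
eef_pos: [0.4432, 0.1481, -0.0345]
orientation: [0.707, 0.707, 0.0, 0.0]
contact_force: [0.7, 0.0, 0.4]
grip_width: 0.0852
grasp_force: 0.0
clock: 10.55
eef_pos: [0.4431, 0.1481, -0.0344]
orientation: [0.707, 0.707, 0.0, 0.0]
contact_force: [-1.3, 0.1, 4.1]
grip_width: 0.0389
grasp_force: 29.6
```

Gripped: the width is 39 mm and the grip 29.6 N. I'll lift and stop short of the flask to measure it.

```bash
python3 -m pendant '[[0,0,-0.2,0,0,0],[0,0,-0.4,0,0,0],[0,0,-0.4,0,0,0],[0.1,0,-0.4,0,0,0],[0.2,0,-0.4,0,0,0],[0.3,0,-0.4,0,0,0],[0.3,0,-0.3,0,0,0],[0.2,0,-0.1,0,0,0],[0.1,0,0,0,0,0],[0,0,0,0,0,0],[0,0,0,0,0,0],[0,0,0,0,0,0]]'; python3 w.py w5; python3 - <<'E'
from h import *
st=state();s=snapshot("wrist");T=pose(s,st)
for n in("flask_red","cap_red"):
    for r in trace("wrist",n)[:2]:
        ys,xs=np.where(r["mask"]);print(n,r["score"],xs.min(),xs.max(),ys.min(),ys.max())
g=cv2.cvtColor(s["color"],cv2.COLOR_BGR2GRAY)
for z in(.094,): 
  c=cv2.HoughCircles(cv2.medianBlur(g,5)[:260],cv2.HOUGH_GRADIENT,1,8,param1=80,param2=18,minRadius=12,maxRadius=45)
  if c is not None:
    for u,v,r in c[0][:10]: print("circ",u,v,r,np.round(atz((u,v),s,T,.094),4))
E
```

```text
clock: 11.75
eef_pos: [0.4424, 0.2073, 0.0945]
orientation: [0.707, 0.707, -0.001, -0.0]
contact_force: [0.5, 0.2, 0.3]
grip_width: 0.0387
grasp_force: 30.4
11.75 [0.4424 0.2073 0.0945] cam [0.442 0.282 0.276]
flask_red [(0.74, [320.0, 87.0], [0.4421, 0.3022])]
flask_red_cap_home [(0.56, [318.0, 71.0], [0.4408, 0.304])]
cap_red [(0.63, [318.0, 307.0], [0.4399, 0.1405])]
cup_seat []
flask_red 0.73 261 369 18 132
cap_red 0.67 265 374 262 384
circ 326.5 70.5 42.2 [0.4451 0.3027 0.094 ]
circ 317.5 88.5 43.3 [0.4411 0.2953 0.094 ]
circ 314.5 69.5 30.5 [0.4399 0.3031 0.094 ]
circ 588.5 140.5 43.3 [0.5662 0.2736 0.094 ]
circ 306.5 88.5 40.0 [0.4363 0.2954 0.094 ]
circ 303.5 68.5 41.1 [0.4351 0.3035 0.094 ]
circ 309.5 59.5 41.1 [0.4377 0.3072 0.094 ]
circ 325.5 87.5 26.6 [0.4447 0.2958 0.094 ]
circ 306.5 78.5 44.4 [0.4363 0.2995 0.094 ]
circ 319.5 59.5 41.1 [0.442  0.3072 0.094 ]
```

View pics/w5.png

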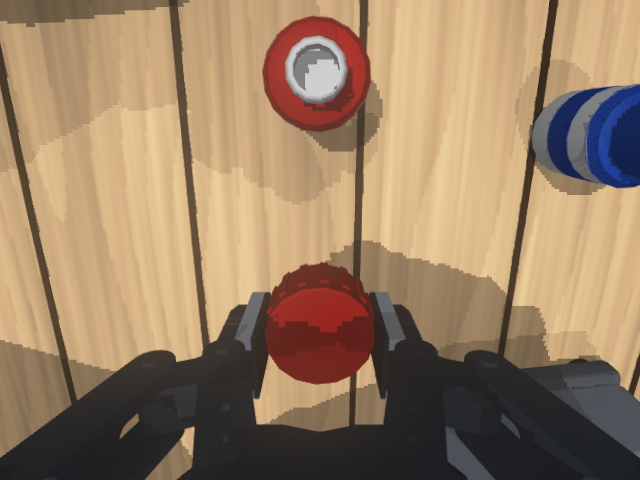

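Neck lip centred at about (316.5,70.5), shoulder outline centred at (316.5,73.5), and the held cap level with its top centred at about (320,334).

```bash
python3 - <<'E'
from h import *
st=state();s=snapshot("wrist");T=pose(s,st)
print(st["eef_pos"]);print("neck",atz((316.5,70.5),s,T,.092),"body",atz((316.5,73.5),s,T,.066),"cap",atz((320,334),s,T,.153))
c=s["color"].astype(int);red=((c[...,2]>90)&(c[...,1]<75)&(c[...,0]<75)).astype(np.uint8)
n,l,S,C=cv2.connectedComponentsWithStats(red)
for i in range(1,n):
    if S[i,4]>400: print(S[i])
for z in (.153,):
  for uv in ((320,384),(266,334),(374,334)): print(uv,atz(uv,s,T,z))
E
```

```text
[0.44294635 0.20789463 0.09516919]
neck [0.44073955 0.30313252 0.092     ] body [0.4405763 0.3045902 0.066    ] cap [0.44213238 0.20878327 0.153     ]
[ 262   18  107  115 6169]
[  265   263   109   121 10151]
(320, 384) [0.44213023 0.18738573 0.153     ]
(266, 334) [0.42272308 0.20878252 0.153     ]
(374, 334) [0.46154805 0.20874026 0.153     ]
```

```bash
python3 -m pendant '[[0.2,0,0,0,0,0],[0.4,-0.03,0,0,0,0],[0.4,0,0,0,0,0],[0.4,0,0,0,0,0],[0.3,0,0,0,0,0],[0.2,0,0,0,0,0],[0,0,0.2,0,0,0],[0,0,0.3,0,0,0],[0,0,0.2,0,0,0],[0,0,0,0,0,0],[0,0,0,0,0,0],[0,0,0.08,0,0,0],[0,0,0.08,0,0,0],[0,0,0.06,0,0,0],[0,0,0,0,0,0]]'
```

```text
clock: 13.7
eef_pos: [0.4412, 0.3028, 0.0488]
orientation: [0.707, 0.707, -0.0, -0.0]
contact_force: [-0.5, -0.0, -1.0]
grip_width: 0.0391
grasp_force: 30.4
```

The cap rim is now at about 83 mm, below the lip, and there is no contact force, so the cap is over the neck.

```bash
python3 -m pendant '[[0,0,0.06,0,0,0],[0,0,0.05,0,0,0],[0,0,0.03,0,0,0],[0,0,0,0,0,0],[0,0,0,0,0,0]]'; python3 -m pendant '[[0,0,0,0,0,0],[0,0,0,0,0,0],[0,0,0,0,0,0],[0,0,0,0,0,0],[0,0,0,0,0,0],[0,0,-0.3,0,0,0],[0,0,-0.4,0,0,0],[0,0,-0.4,0,0,0],[0,0,-0.2,0,0,0],[0,0,0,0,0,0],[0,0,0,0,0,0]]' 1 30; python3 w.py w6
```

```text
clock: 14.2
eef_pos: [0.4414, 0.303, 0.0422]
orientation: [0.707, 0.707, -0.0, -0.0]
contact_force: [-0.5, 1.3, -0.3]
grip_width: 0.0391
grasp_force: 30.4
clock: 15.3
eef_pos: [0.4412, 0.3029, 0.1066]
orientation: [0.707, 0.707, -0.0, -0.0]
contact_force: [-0.1, 0.7, -1.2]
grip_width: 0.0854
grasp_force: 0.0
15.3 [0.4412 0.3029 0.1066] cam [0.44  0.378 0.288]
flask_red [(0.86, [322.0, 221.0], [0.442, 0.3031])]
flask_red_cap_home []
cap_red [(0.79, [321.0, 254.0], [0.4417, 0.2759])]
cup_seat []
```

View pics/w6.png

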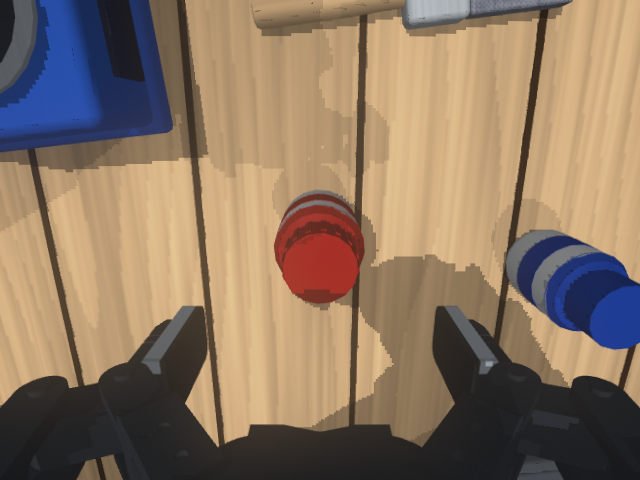

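The cap sits level on the flask at (321,268). I'll press it gently with shut fingers, which also checks its height: contact is expected at a reported z of about 0.061.

```bash
python3 -m pendant '[[0,0,0,0,0,0],[0,0,0.2,0,0,0],[0,0,0.2,0,0,0],[0,0,0.1,0,0,0],[0,0,0.1,0,0,0],[0,0,0.1,0,0,0],[0,0,0.08,0,0,0],[0,0,0.05,0,0,0],[0,0,0.04,0,0,0],[0,0,0.04,0,0,0],[0,0,0.02,0,0,0],[0,0,0,0,0,0]]' 0 30
```

```text
clock: 16.75
eef_pos: [0.4419, 0.3033, 0.0614]
orientation: [0.707, 0.707, 0.001, 0.0]
contact_force: [-1.8, -0.9, 5.5]
grip_width: -0.0001
grasp_force: 2.7
```

Contact came at 5.5 N with the tip at about 99 mm, so the cap is fully home. Next I'll open and grip the flask body.

```bash
python3 -m pendant '[[0,0,-0.15,0,0,0],[0,0,-0.15,0,0,0]]'; python3 -m pendant '[[0,0,0,0,0,0],[0,0,0,0,0,0],[0,0,0,0,0,0],[0,0,0,0,0,0],[0,0,0,0,0,0],[0,0,0.2,0,0,0],[0,0,0.35,0,0,0],[0,0,0.35,0,0,0],[0,0,0.3,0,0,0],[0,0,0.2,0,0,0],[0,0,0.1,0,0,0],[0,0,0.08,0,0,0],[0,0,0,0,0,0],[0,0,0,0,0,0]]' 1 30;  python3 -m pendant '[[0,0,0,0,0,0],[0,0,0,0,0,0],[0,0,0,0,0,0],[0,0,0,0,0,0],[0,0,0,0,0,0]]' 0 60
```

```text
clock: 16.95
eef_pos: [0.4414, 0.303, 0.0762]
orientation: [0.707, 0.707, -0.0, -0.0]
contact_force: [0.7, 0.1, 0.3]
grip_width: -0.0001
grasp_force: 0.0
clock: 18.35
eef_pos: [0.4417, 0.3032, -0.0029]
orientation: [0.707, 0.707, 0.0, 0.0]
contact_force: [-0.1, 0.4, -0.7]
grip_width: 0.0852
grasp_force: 0.0
clock: 18.85
eef_pos: [0.4416, 0.3032, -0.0026]
orientation: [0.707, 0.707, 0.0, -0.0]
contact_force: [-1.4, -1.1, 5.7]
grip_width: 0.0521
grasp_force: 62.4
```

```bash
python3 -m pendant '[[0,0,-0.1,0,0,0],[0,0,-0.3,0,0,0],[0,0,-0.4,0,0,0],[0,0,-0.4,0,0,0],[0,0,-0.4,0,0,0],[0,0,-0.4,0,0,0],[0,0,-0.4,0,0,0],[0,0,-0.4,0,0,0],[0,0,-0.3,0,0,0],[0,0,-0.2,0,0,0],[0,0,0,0,0,0]]'
python3 -m pendant '[[-0.1,0.05,0,0,0,0],[-0.2,0.15,0,0,0,0],[-0.3,0.2,0,0,0,0],[-0.4,0.25,0,0,0,0],[-0.4,0.25,0,0,0,0],[-0.4,0.25,0,0,0,0],[-0.4,0.25,0,0,0,0],[-0.4,0.25,0,0,0,0],[-0.4,0.25,0,0,0,0],[-0.4,0.25,0,0,0,0],[-0.4,0.25,0,0,0,0],[-0.4,0.25,0,0,0,0],[-0.4,0.25,0,0,0,0],[-0.4,0.25,0,0,0,0],[-0.3,0.2,0,0,0,0],[-0.15,0.15,0,0,0,0],[-0.05,0.05,0,0,0,0],[0,0,0,0,0,0],[0,0,0,0,0,0],[0,0,0,0,0,0]]'
python3 - <<'E'
from h import *
o=[]
for c in ("scene","side"):
    s=snapshot(c);T=pose(s);K,D=cam(s)
    print(c,[(round(r["score"],2),np.round(atz(r["uv"],s,T,.118)[:2],4)) for r in place_of(c,"cup_seat")[:2]])
    q=np.linalg.inv(T)@np.array([*state()["eef_pos"],1]);p=cv2.projectPoints(q[None,:3],np.zeros(3),np.zeros(3),K,D)[0].ravel();print(p)
    x,y=p.astype(int);o.append(cv2.resize(s["color"][y-60:y+60,x-60:x+60],None,fx=3.3,fy=3.3))
cv2.imwrite("pics/both7.png",cv2.hconcat(o))
E
```

```text
clock: 19.95
eef_pos: [0.442, 0.3033, 0.1628]
orientation: [0.707, 0.707, 0.001, 0.0]
contact_force: [0.8, 0.6, -2.2]
grip_width: 0.0522
grasp_force: 63.2
clock: 21.95
eef_pos: [0.6186, 0.0288, 0.1618]
orientation: [0.707, 0.707, -0.0, -0.0]
contact_force: [0.6, -0.2, -2.4]
grip_width: 0.052
grasp_force: 63.2
scene [(0.71, array([0.6137, 0.0279])), (0.56, array([0.2736, 0.4247]))]
[351.09042993 238.10167603]
side [(0.92, array([0.2753, 0.4304])), (0.87, array([0.6146, 0.0317]))]
[355.92061601 203.07379235]
```

View pics/both7.png

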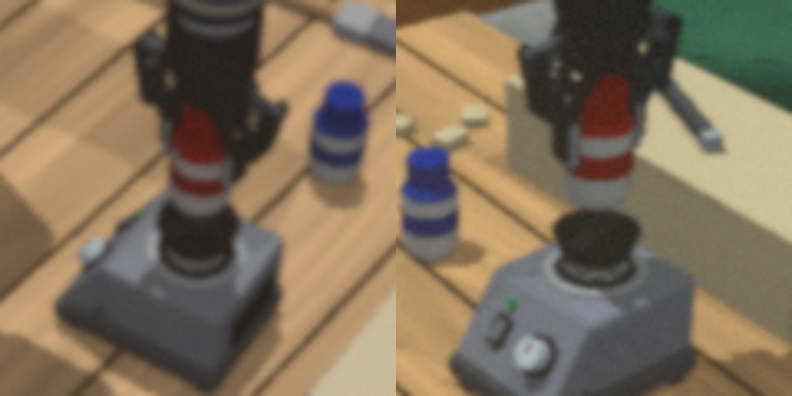

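The flask hangs upright with its cap on and is centred over the grey cup: in the crop the flask foot is at (198,208) and the cup mouth at (198,220), and the side view agrees. Lowering now.

```bash
python3 -m pendant '[[0,-0.04,0.1,0,0,0],[0,0,0.2,0,0,0],[0,0,0.2,0,0,0],[0,0,0.15,0,0,0],[0,0,0.1,0,0,0],[0,0,0.08,0,0,0],[0,0,0.06,0,0,0],[0,0,0,0,0,0],[0,0,0,0,0,0]]'; python3 -m pendant '[[0,0,0.04,0,0,0],[0,0,0.04,0,0,0],[0,0,0.04,0,0,0],[0,0,0,0,0,0],[0,0,0,0,0,0]]' - 90
```

```text
clock: 23.05
eef_pos: [0.6171, 0.028, 0.1174]
orientation: [0.707, 0.707, 0.0, 0.0]
contact_force: [-0.9, 0.3, -2.9]
grip_width: 0.0518
grasp_force: 63.2
clock: 23.55
eef_pos: [0.6174, 0.028, 0.1117]
orientation: [0.707, 0.707, 0.0, 0.0]
contact_force: [0.2, -0.0, 4.6]
grip_width: 0.0516
grasp_force: 94.6
```

The spring is engaged, with a force change of about 7 N. Pressing on to the stop.

```bash
python3 -m pendant '[[0,0,0.05,0,0,0],[0,0,0.05,0,0,0],[0,0,0.02,0,0,0],[0,0,0,0,0,0],[0,0,0,0,0,0]]'; python3 -m pendant '[[0,0,0.03,0,0,0],[0,0,0,0,0,0],[0,0,0,0,0,0]]';  python3 -m pendant '[[0,0,0.02,0,0,0],[0,0,0,0,0,0],[0,0,0,0,0,0]]'
```

```text
clock: 24.05
eef_pos: [0.6174, 0.0281, 0.1059]
orientation: [0.707, 0.707, 0.0, 0.0]
contact_force: [-0.9, 1.0, 7.6]
grip_width: 0.0517
grasp_force: 95.1
clock: 24.35
eef_pos: [0.6174, 0.0281, 0.1055]
orientation: [0.707, 0.707, 0.001, 0.001]
contact_force: [-3.6, 0.7, 16.6]
grip_width: 0.0515
grasp_force: 95.9
clock: 24.65
eef_pos: [0.6175, 0.028, 0.1055]
orientation: [0.707, 0.707, 0.001, 0.001]
contact_force: [-6.0, -0.2, 23.2]
grip_width: 0.0518
grasp_force: 96.9
```

The force rises sharply while z stays at 0.1055, so the cup is at its stop (10 mm of travel). I'll check that it holds, then hand in.

```bash
python3 -m pendant '[[0,0,0,0,0,0],[0,0,0,0,0,0],[0,0,0,0,0,0],[0,0,0,0,0,0],[0,0,0,0,0,0]]' && python3 -c "
from cell import *
print(finish_job())"
```

```text
clock: 25.15
eef_pos: [0.6175, 0.028, 0.1055]
orientation: [0.707, 0.707, 0.001, 0.001]
contact_force: [-6.4, 0.1, 24.2]
grip_width: 0.0516
grasp_force: 96.9
the job is handed in; nothing more can be done
None
```

I capped the red flask, set it in the grey mixer's cup and handed the job in at about 25 s, still holding the flask pressed down at the stop with about 24 N; two early tries at the cap closed above it, the second pressing on it with about 23 N.

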